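# Open the tofu press and draw out its tray

## Task

The tofu press was put away screwed shut. Wind its handwheel counter-clockwise (seen from above) until the pressing plate is all the way up at its stop, then pull the tray out along its runway by the loop handle until it comes up against the front stop, and let go of it. Leave the plate up and do not shove the tin, timer and teaspoon round the press about.

Things in the scene. Friction and masses are not known exactly. Their poses are not given: they have to be found in the camera images.
- press: Fixed tofu press. Origin on the worktop under the stem axis, z up. Grey base slab 150 mm wide (y), 12 mm thick, x -173 to +62 mm, its runway to -x, the way the tray comes out; on it 10 mm high ribs: guides (inner faces y +-51), front stop (x -161 to -153), back (x 53). Steel bridge at x 0, 34 mm in x, 150 in y, top 122 mm (bush to 128), on posts at y +-68.
- press_plate (a joint): Height of the round pressing plate (68 mm across, 10 thick, at the stem's lower end) over its lowest place, m: 0 lowest, 0.042 at its upper stop. At 0 its underside is 25 mm above the worktop, 27 mm down inside the tray and locks it in; above 0.027 it clears the tray's rim.
- press_wheel (a joint): Angle of the handwheel, rad: 0 with the plate lowest, 10.996 at the upper stop, growing counter-clockwise seen from above. Wheel, stem and plate rise together, 24 mm a turn. Friction 0.08 N m; it stays where it is left.
- wheel_hub (a point): Centre of the black horizontal wheel, mid-height of rim and spokes, on the stem axis; 155 mm above the worktop with the plate lowest, 197 at the stop. Rim: 14 mm round bar, 144 mm over all. Three 12 mm spokes, along this point's x axis and +-120 degrees from it, turning with it. Hub 28 mm across, +-11 mm high, nut to +18. Openings 44 mm from hub to rim: a fingertip in one can push a spoke.
- tray: Loose steel tray, 0.25 to 0.5 kg, 100 (x) by 96 (y) by 40 mm high, 5 mm walls and floor, open on top, on the base slab (12 mm above the worktop) between the guides. Origin: centre of its underside; axes parallel to the press's. It starts under the plate at press x = 0; against the front stop it is at press x = -103 mm.
- tray_loop (a point): Point inside the tray's loop handle: 150 mm from the tray's origin along its -x, 34 mm above its underside (46 above the worktop). The handle is an 8 mm round steel bar at this height, a flat U 60 mm wide (52 clear inside); its cross-bar is 25 mm beyond this point along -x. A fingertip put down here can hook the cross-bar.
- spice_tin: Flat round white tin, 62 mm across, 25 mm high, beside the press; origin at the centre of its underside. Bystander.
- timer: Round dark grey kitchen timer, 60 mm across, 25 mm high, beside the press; origin at the centre of its underside. Bystander.
- teaspoon: Teaspoon with black handle, 137 mm long, lying near the front edge to the left; origin at the middle of its underside. Bystander.

How it is judged:
On the way, in this order (a step that is already met when the one before it is completed fails the run):
1. the plate is wound up to its stop (within 4 mm) while the tray is still under it (value of joint press_plate above 0.038 m and x of tray in the frame of press above -0.03 m), for 0.2 s.
2. the tray is drawn out along the runway to the front stop (x of tray in the frame of press below -0.095 m), for 0.2 s.
At the end, for the whole second after the job is handed in: The plate is at its upper stop (within 4 mm) and the tray lies flat and at rest on the runway, drawn out to the front stop (its origin 95 to 112 mm in front of the stem axis), let go (value of joint press_plate above 0.038 m and x of tray in the frame of press between -0.112 and -0.095 m and z of tray in the frame of press below 0.017 m and angle between tray's own z axis and vertical below 0.06 rad and linear speed of tray below 0.01 m/s); the robot touches nothing.
It fails at once if the spice tin, the timer or the teaspoon is shoved more than 25 mm (distance of any of spice_tin, timer, teaspoon from where it was at the start of the episode above 0.025 m).
It also fails if it takes over 61 s, if anything falls off the work surface, if the arm or the gripper's body presses on something with over 40 N, if the wrist force passes 120 N, or if a joint passes its speed limit or range.

## Robot

A 6-joint arm with a two-finger parallel gripper is mounted at the origin on a cart in front of the work surface, level with it; the furniture and walls round the work are solid. World frame = base frame: x ahead of the robot, y to its left, z up, the work surface at z = 0. Lengths are in m, angles in rad, forces in N, time in s.
With the tool pointing down it reaches from about 0.375 to 0.825 m from the base axis. Payload 5.5 kg.
Tool frame: the origin (TCP) lies at the very end of the fingers, on their centre line; the grasp point (between the pads) lies 19 mm behind it (robot.grasp_offset is the distance from the TCP to the grasp point, in m); z points along the fingers, y is the line along which they close (so a half turn about z gives the same grasp; the last joint's range is limited). The gripper opens to 85 mm and grips with 20 to 120 N. Pads are 22 mm wide; open, the fingers measure 114 mm over their backs; the gripper's body (76 mm by 85 mm) begins 54 mm behind the grasp point. The pads swing forward as they close: fully open they stand 13 mm farther back than shut.
Start: joints at [1.219, 0.314, -0.047, 1.21, 0, 1.571], TCP at [0.207, 0.563, 0.231] pointing down, gripper open.
Joint ranges: [-2.67, 2.67], [-0.69, 1.73], [-1.03, 1.25], [-2.08, 2.16], [-1.42, 1.45], [-3.14, 3.14]. Speed limits (rad/s): [2.39, 2.39, 3.01, 3.14, 3.14, 3.14].

## Interface

Orientations are given as a unit quaternion [x, y, z, w].
In Python, from workcell import robot gives the robot as it stands.
- The arm moves only by the shell command python3 -m pendant 'ROWS' [FORCE]. ROWS is JSON, a list of rows, each an object of numbers: "fingers": the opening, from 0 (shut) to 1 (fully open); "x", "y", "z": the shift along the tool's x, y, z scaled (see below); "ax", "ay", "az": the turn, a rotation vector about the tool's x, y, z scaled (see below). A call has 1 to 5 rows; each row shifts and turns the commanded pose from where the row before left it, along the tool's axes as they then stand; what a row does not reach is not made up. The controller multiplies each number of a shift by 150 mm and each number of a turn by 2 rad. A row lasts 1/10 s, in which the tool goes at most 50 mm and 8.59 degrees, less where a joint would pass 70% of its speed; a pose out of reach is approached as far as the arm can. A call with a number of a shift or a turn outside -1 to 1 is refused whole. A call with a gripper value outside its range is refused whole. The fingers move at their own pace and stop on an object; FORCE is the grip in N (left out, the last holds). Time passes only in rows, so rows that do not move let the fingers close. It gives the time, the measured TCP pose, the force, the opening and the grip force at its end, in the units of the state.
- robot.get_state(): the state, without advancing time (a new reading comes with each control period).
- robot.read_camera(name): name is "scene" or "top"; returns the picture (420x560x3 uint8, blue, green, red); there is no depth.
- robot.calibration(name): a dict with "camera_matrix" (3x3 intrinsics, pixels), "k1" (the pictures are not rectified: a ray, as slopes to the right and down, at radius r is drawn at 1 + k1 r^2 times it, then the intrinsics apply), "rvec" (rotation vector, rad) and "tvec" (3), from world to camera coordinates, as OpenCV has them. Camera axes: x right, y down, z forward; pixel columns grow to the right and rows downward; lengths in m; the calibration is good to about 2 mm. A picture is of the moment at which its call begins. calibration takes no time and is no camera call.
- robot.hand_in(): hands the job in; it is judged then, once.
Trained networks look in the newest picture that a camera, given by its name, has taken for a name from the list of things; names that differ only in an ending like _2 or _b are one class to them, and where a whole thing is asked for, a point or a joint stands for the part that bears it (a point fixed in the world has none). Each returns a list of dicts, best first, with "score" (0 to 1); they miss things now and then, are a little off and sometimes report something else, mostly with a low value. They report only what shows in the picture. A call takes as long as a camera call.
- robot.silhouettes(camera, label): "region" (420x560 bool, what is visible of it).
- robot.landmark_of(camera, label): "point" ([x, y, z] in m, in world coordinates, good to about 4 mm: a listed point, or the origin of a listed thing).
The state is a dict: "time_s": time; "qpos": joint angles; "dq": joint speeds; "joint_efforts": joint torques, N m; "position": TCP position; "ee_rot": TCP orientation; "force": force on the tool from outside, world axes, zero at the start; "moment": the same for the moment, N m; "finger_gap": finger opening in m; "gripper_force": force on a finger pad.
Only numpy, scipy, OpenCV 4.12 (cv2) and the standard library are available. Lean on these libraries where they do the work, as an engineer would, in place of code of your own. Each camera call takes 0.05 s, during which the arm holds its last target. There are 200 camera calls.

## Working session

There is one attempt and no reset: what is moved stays moved. The work goes in short steps, Python scripts to look and compute and a shell command to move; the robot and the scene stay as the last step left them, time stands still between calls to the robot, and variables do not carry over. Pictures are saved under pics/ and viewed, at most 10 in all, crops included, and the job is handed in when it is done.

```bash
mkdir -p pics; ls; cat > h.py <<'E'
import numpy as np, cv2
from workcell import robot
from scipy.spatial.transform import Rotation as R
def proj(cam,p):
    c=robot.calibration(cam);K=np.array(c["camera_matrix"])
    P=R.from_rotvec(np.ravel(c["rvec"])).apply(np.atleast_2d(p))+np.ravel(c["tvec"])
    s=P[:,:2]/P[:,2:];r=(s**2).sum(1,keepdims=True);s=s*(1+c["k1"]*r)
    return s*[K[0,0],K[1,1]]+[K[0,2],K[1,2]]
def ray(cam,uv):
    c=robot.calibration(cam);K=np.array(c["camera_matrix"]);k=c["k1"]
    d=(np.array(uv,float)-[K[0,2],K[1,2]])/[K[0,0],K[1,1]];s=d.copy()
    for _ in range(20): s=d/(1+k*(s@s))
    Rm=R.from_rotvec(np.ravel(c["rvec"]));return -Rm.inv().apply(np.ravel(c["tvec"])),Rm.inv().apply([*s,1])
E
python3 - <<'E'
from h import *
ims=[]
for c in("scene","top"):
    im=robot.read_camera(c);cv2.imwrite(f"pics/{c}0.png",im)
    for l in("press","wheel_hub","tray","tray_loop","spice_tin","timer","teaspoon"):
        for d in robot.landmark_of(c,l)[:2]: print(c,l,round(d["score"],2),np.round(d["point"],3),proj(c,d["point"]).round()[0])
s=robot.get_state();print(s["time_s"],s["position"],s["ee_rot"])
E
```

```text
pics
scene press 0.58 [ 0.607 -0.144 -0.004] [353. 282.]
scene wheel_hub 0.63 [ 0.609 -0.144  0.158] [361. 212.]
scene tray 0.85 [ 0.607 -0.14   0.014] [352. 273.]
scene tray_loop 0.7 [0.578 0.009 0.048] [290. 231.]
scene tray_loop 0.53 [ 0.607 -0.138  0.012] [351. 274.]
scene spice_tin 0.59 [ 0.462 -0.072 -0.002] [272. 296.]
scene timer 0.74 [ 0.738 -0.102  0.   ] [380. 243.]
scene teaspoon 0.86 [0.376 0.148 0.003] [172. 257.]
top press 0.77 [ 0.602 -0.137  0.002] [335. 188.]
top wheel_hub 0.83 [ 0.608 -0.14   0.161] [348. 173.]
top tray 0.55 [ 0.606 -0.137  0.017] [336. 185.]
top tray_loop 0.61 [0.577 0.011 0.048] [275. 195.]
top spice_tin 0.8 [ 0.456 -0.07  -0.002] [308. 247.]
top timer 0.92 [ 0.737 -0.099 -0.002] [319. 135.]
top teaspoon 0.73 [0.37  0.153 0.005] [216. 283.]
0.8 [0.20674331 0.56325732 0.23133605] [1.74987017e-01 9.84570740e-01 2.72727776e-05 1.18147399e-05]
```

View pics/scene0.png

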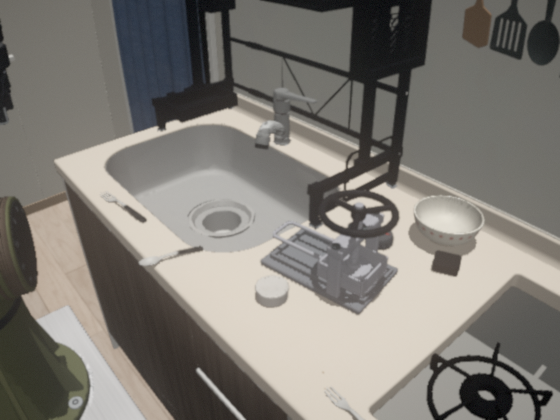

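View pics/top0.png

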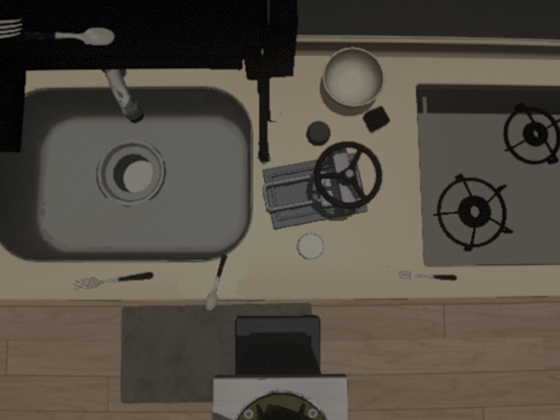

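The pictures show the press at about scene (340,260) and top (315,185), with the wheel at top (348,175). The runway points to world +y. The tin (top 310,245) and timer (318,132) flank the press, and a dark rack arm ends near top (264,158). Next I'll measure the hub, spoke phase and rack height.

```bash
cat >> h.py <<'E'
def tri(a,b):
    (o,d),(p,e)=ray("scene",a),ray("top",b)
    t=np.linalg.lstsq(np.c_[d,-e],p-o,rcond=None)[0];A=o+t[0]*d;B=p+t[1]*e
    return (A+B)/2,np.linalg.norm(A-B)
E
python3 - <<'E'
from h import *
from scipy.optimize import least_squares
print("rack tip",tri((316,222),(264,158)),tri((316,190),(264,158)))
S={}
for c in("scene","top"):
    r=robot.silhouettes(c,"wheel_hub")[0];print(c,r["score"],r["region"].sum())
    cs=cv2.findContours(r["region"].astype(np.uint8),cv2.RETR_EXTERNAL,cv2.CHAIN_APPROX_NONE)[0]
    S[c]=max(cs,key=len)[:,0,:].astype(float)
a=np.linspace(0,2*np.pi,180,endpoint=False)
def ring(c,p,r): return proj(c,np.array(p)+np.c_[r*np.cos(a),r*np.sin(a),0*a])
def res(p):
    out=[]
    for c in S:
        q=ring(c,p,.072);h=cv2.convexHull(S[c].astype(np.float32))
        out+=[cv2.pointPolygonTest(h,tuple(map(float,x)),True) for x in q]
    return out
f=least_squares(res,[.608,-.141,.16],loss="soft_l1",diff_step=1e-3);hub=f.x;print("hub",hub.round(4),np.abs(f.fun).mean())
im=cv2.imread("pics/top0.png");g=cv2.GaussianBlur(cv2.cvtColor(im,6),(0,0),.7).astype(np.float32)
prof=np.zeros(180)
for r in np.linspace(.024,.05,10):
    q=ring("top",hub,r).astype(np.float32);prof+=cv2.remap(g,q[:,:1],q[:,1:],1)[:,0]/10
print("dark profile every 4deg",prof[::2].round().astype(int))
fold=prof.reshape(3,60).mean(0);print("spoke angle mod120",2*fold.argmin(),fold.round()[::3])
for z in(.0,): print("loop",tri(proj("scene",[.578,.009,.048])[0],proj("top",[.577,.011,.048])[0]))
u,v=proj("top",hub)[0].astype(int)
def ov(c):
    m=cv2.imread(f"pics/{c}0.png");k=4;m=cv2.resize(m,None,fx=k,fy=k,interpolation=2)
    for r in(.072,.058):
        for x in ring(c,hub,r): cv2.circle(m,tuple(((x+.5)*k).astype(int)),1,(0,255,0),-1)
    u,v=(proj(c,hub)[0]*k).astype(int);return m[v-200:v+280,u-280:u+120]
cv2.imwrite("pics/ov.png",np.hstack([ov("top"),ov("scene")]))
E
```

```text
rack tip (array([0.67659266, 0.03608355, 0.01022967]), np.float64(0.005692074994511213)) (array([0.65937291, 0.0302694 , 0.10241041]), np.float64(0.016741092484946884))
scene 0.78 2399
top 0.9 2044
hub [ 0.6052 -0.1417  0.1585] 0.7407105506889502
dark profile every 4deg [ 87  89  92  95  96  95  98 101 104 104 101  92  82  74  67  62  59  57
  54  51  48  42  30  25  24  34  54  62  63  62  54  45  45  49  52  55
  59  64  71  82  94 102 102  99  94  88  79  66  53  46  40  29  25  27
  34  57  80  94 102 107 111 114 116 119 120 121 122 122 123 123 124 124
 123 123 123 123 122 120 117 114 108  90  56  29  25  34  54  68  76  82]
spoke angle mod120 94 [ 84.  83.  87.  90.  93.  98. 103. 106. 102.  97.  91.  84.  75.  68.
  54.  30.  27.  53.  74.  82.]
loop (array([0.57793066, 0.01040386, 0.04709885]), np.float64(0.001988441358394378))
```

View pics/ov.png

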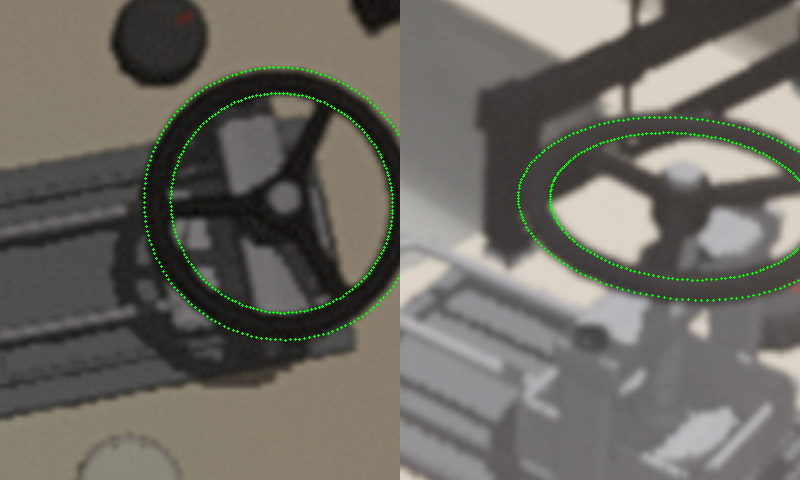

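The ring overlay fits: hub at (0.605, -0.142, 0.158), spokes at about 93°, 213° and 333°. The rack foot near (0.67, 0.03) is clear of both jobs. First I shut the fingers, rise and turn the tool square to world.

```bash
python3 -m pendant '[{"fingers":0,"z":-0.1,"az":0.0677},{"z":-0.1,"az":0.0677},{"z":-0.1,"az":0.0677},{"az":0.0677},{"az":0.0677}]' 40
python3 -m pendant '[{"az":0.0677},{"az":0.0677},{"az":0.0677},{"az":0.0677},{}]'
python3 -c "
from h import *
s=robot.get_state();print(R.from_quat(s['ee_rot']).as_matrix().round(3),s['qpos'])"
```

```text
[[-0.939  0.345  0.   ]
 [ 0.345  0.939  0.   ]
 [ 0.     0.    -1.   ]] [ 1.21899001e+00  3.13460135e-01 -4.70967264e-02  1.21019376e+00
  5.66660149e-07  1.57080286e+00]invalid input
invalid input
```

```bash
python3 -m pendant '[{"fingers":0,"x":0,"y":0,"z":-0.1,"ax":0,"ay":0,"az":0.0677}]' 40; python3 -m pendant '[{"fingers":0,"z":-0.1,"az":0.0677}]' 40
```

```text
time_s: 1.0
position: [0.2063, 0.562, 0.2445]
ee_rot: [0.242, 0.97, -0.002, -0.0]
force: [0.7, -0.3, 0.2]
finger_gap: 0.0731
gripper_force: 0.0invalid input
```

```bash
python3 -m pendant '[{"fingers":0,"x":0,"y":0,"z":-0.1,"ax":0,"ay":0,"az":0.0677},{"fingers":0,"x":0,"y":0,"z":-0.1,"ax":0,"ay":0,"az":0.0677},{"fingers":0,"x":0,"y":0,"z":0,"ax":0,"ay":0,"az":0.0677},{"fingers":0,"x":0,"y":0,"z":0,"ax":0,"ay":0,"az":0.0677}]'
python3 -m pendant '[{"fingers":0,"x":0,"y":0,"z":0,"ax":0,"ay":0,"az":0.0677},{"fingers":0,"x":0,"y":0,"z":0,"ax":0,"ay":0,"az":0.0677},{"fingers":0,"x":0,"y":0,"z":0,"ax":0,"ay":0,"az":0.0677},{"fingers":0,"x":0,"y":0,"z":0,"ax":0,"ay":0,"az":0.0677},{"fingers":0,"x":0,"y":0,"z":0,"ax":0,"ay":0,"az":0}]'
python3 -c "
from h import *
s=robot.get_state();print(R.from_quat(s['ee_rot']).as_matrix().round(3),s['qpos'])"
```

```text
time_s: 1.4
position: [0.2069, 0.5636, 0.2771]
ee_rot: [0.494, 0.869, 0.001, -0.0]
force: [0.4, 1.4, -0.2]
finger_gap: 0.0129
gripper_force: 0.0
time_s: 1.9
position: [0.2067, 0.5632, 0.2763]
ee_rot: [0.707, 0.707, 0.0, 0.0]
force: [-0.7, -0.4, 0.7]
finger_gap: -0.0001
gripper_force: 0.0
[[-0.  1.  0.]
 [ 1.  0. -0.]
 [-0.  0. -1.]] [ 1.21900618e+00  3.01154801e-01  3.78612094e-02  1.30751303e+00
 -2.45786633e-05  2.78975702e+00]
```

```bash
for i in 1; do :; done
python3 -m pendant '[{"fingers":0,"x":-0.2283,"y":0.1427,"z":0,"ax":0,"ay":0,"az":0},{"fingers":0,"x":-0.2283,"y":0.1427,"z":0,"ax":0,"ay":0,"az":0},{"fingers":0,"x":-0.2283,"y":0.1427,"z":0,"ax":0,"ay":0,"az":0},{"fingers":0,"x":-0.2283,"y":0.1427,"z":0,"ax":0,"ay":0,"az":0},{"fingers":0,"x":-0.2283,"y":0.1427,"z":0,"ax":0,"ay":0,"az":0}]'
python3 -m pendant '[{"fingers":0,"x":-0.2283,"y":0.1427,"z":0,"ax":0,"ay":0,"az":0},{"fingers":0,"x":-0.2283,"y":0.1427,"z":0,"ax":0,"ay":0,"az":0},{"fingers":0,"x":-0.2283,"y":0.1427,"z":0,"ax":0,"ay":0,"az":0},{"fingers":0,"x":-0.2283,"y":0.1427,"z":0,"ax":0,"ay":0,"az":0},{"fingers":0,"x":-0.2283,"y":0.1427,"z":0,"ax":0,"ay":0,"az":0}]'
python3 -m pendant '[{"fingers":0,"x":-0.2283,"y":0.1427,"z":0,"ax":0,"ay":0,"az":0},{"fingers":0,"x":-0.2283,"y":0.1427,"z":0,"ax":0,"ay":0,"az":0},{"fingers":0,"x":-0.2283,"y":0.1427,"z":0,"ax":0,"ay":0,"az":0},{"fingers":0,"x":-0.2283,"y":0.1427,"z":0,"ax":0,"ay":0,"az":0},{"fingers":0,"x":-0.2283,"y":0.1427,"z":0,"ax":0,"ay":0,"az":0}]'
python3 -m pendant '[{"fingers":0,"x":-0.2283,"y":0.1427,"z":0,"ax":0,"ay":0,"az":0},{"fingers":0,"x":-0.2283,"y":0.1427,"z":0,"ax":0,"ay":0,"az":0},{"fingers":0,"x":-0.2283,"y":0.1427,"z":0,"ax":0,"ay":0,"az":0},{"fingers":0,"x":-0.2283,"y":0.1427,"z":0.1,"ax":0,"ay":0,"az":0},{"fingers":0,"x":-0.2283,"y":0.1427,"z":0.1,"ax":0,"ay":0,"az":0}]'
python3 -c "
from h import *
s=robot.get_state();print(R.from_quat(s['ee_rot']).as_matrix().round(3),s['qpos'])"
```

```text
time_s: 2.4
position: [0.3144, 0.3907, 0.2764]
ee_rot: [0.706, 0.709, 0.0, 0.0]
force: [1.5, -0.8, -0.0]
finger_gap: -0.0001
gripper_force: 0.0
time_s: 2.9
position: [0.4216, 0.2194, 0.2766]
ee_rot: [0.706, 0.709, 0.0, 0.0]
force: [1.0, -0.0, -1.1]
finger_gap: -0.0
gripper_force: 0.0
time_s: 3.4
position: [0.5288, 0.0481, 0.2765]
ee_rot: [0.706, 0.709, 0.0, 0.0]
force: [0.7, 0.3, 0.5]
finger_gap: -0.0001
gripper_force: 0.0
time_s: 3.9
position: [0.6363, -0.1231, 0.2465]
ee_rot: [0.706, 0.709, 0.001, 0.001]
force: [1.1, 0.9, -0.3]
finger_gap: -0.0001
gripper_force: 0.0
[[-0.004  1.     0.002]
 [ 1.     0.004 -0.   ]
 [-0.     0.002 -1.   ]] [-1.91232581e-01  4.00524328e-01  1.10261762e-01  1.27886564e+00
  1.28491992e-04  1.37557230e+00]
```

```bash
python3 -m pendant '[{"fingers":0,"x":0,"y":0,"z":0.2,"ax":0,"ay":0,"az":0},{"fingers":0,"x":0,"y":0,"z":0.2,"ax":0,"ay":0,"az":0},{"fingers":0,"x":0,"y":0,"z":0.1,"ax":0,"ay":0,"az":0},{"fingers":0,"x":0,"y":0,"z":0.1,"ax":0,"ay":0,"az":0},{"fingers":0,"x":0,"y":0,"z":0.09,"ax":0,"ay":0,"az":0}]'
python3 - <<'E'
from h import *
im=robot.read_camera("scene");cv2.imwrite("pics/s1.png",cv2.resize(im[150:330,220:460],None,fx=3,fy=3,interpolation=2))
# orbit rows: 20 deg steps from 33 deg, r=36mm
for k in range(33):
    a=np.deg2rad(33+20*k);b=a+np.deg2rad(20);d=.036/.15*np.array([np.sin(b)-np.sin(a),np.cos(b)-np.cos(a)])
    print(33+20*k,d.round(3),end="; ")
E
```

```text
time_s: 4.4
position: [0.6349, -0.1215, 0.1418]
ee_rot: [0.706, 0.708, -0.0, -0.0]
force: [-0.2, -0.0, 0.6]
finger_gap: -0.0001
gripper_force: 0.0
33 [ 0.061 -0.057]; 53 [ 0.038 -0.074]; 73 [ 0.01  -0.083]; 93 [-0.019 -0.081]; 113 [-0.045 -0.07 ]; 133 [-0.067 -0.05 ]; 153 [-0.08  -0.024]; 173 [-0.083  0.004]; 193 [-0.077  0.033]; 213 [-0.061  0.057]; 233 [-0.038  0.074]; 253 [-0.01   0.083]; 273 [0.019 0.081]; 293 [0.045 0.07 ]; 313 [0.067 0.05 ]; 333 [0.08  0.024]; 353 [ 0.083 -0.004]; 373 [ 0.077 -0.033]; 393 [ 0.061 -0.057]; 413 [ 0.038 -0.074]; 433 [ 0.01  -0.083]; 453 [-0.019 -0.081]; 473 [-0.045 -0.07 ]; 493 [-0.067 -0.05 ]; 513 [-0.08  -0.024]; 533 [-0.083  0.004]; 553 [-0.077  0.033]; 573 [-0.061  0.057]; 593 [-0.038  0.074]; 613 [-0.01   0.083]; 633 [0.019 0.081]; 653 [0.045 0.07 ]; 673 [0.067 0.05 ];
```

View pics/s1.png

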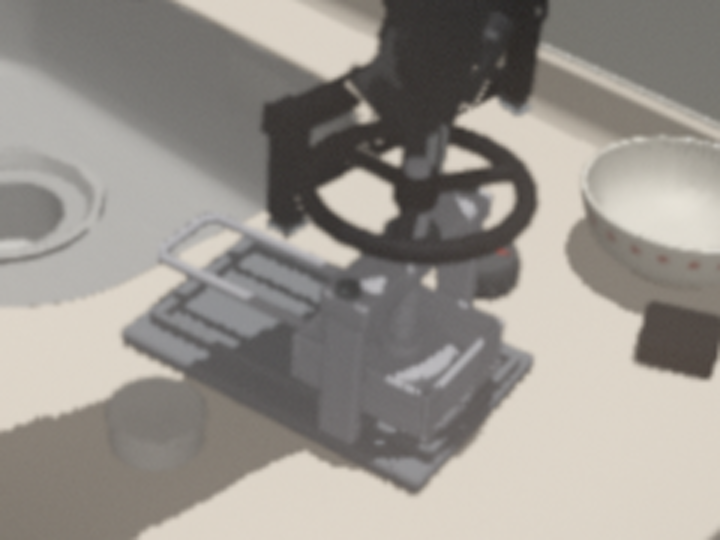

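The fingertip (crop 425,150) is down in the far opening of the wheel with no contact force. Start winding, watching force.

```bash
python3 -m pendant '[{"fingers":0,"x":0.061,"y":-0.057,"z":0,"ax":0,"ay":0,"az":0},{"fingers":0,"x":0.038,"y":-0.074,"z":-0.006,"ax":0,"ay":0,"az":0},{"fingers":0,"x":0.01,"y":-0.083,"z":-0.009,"ax":0,"ay":0,"az":0},{"fingers":0,"x":-0.019,"y":-0.081,"z":-0.009,"ax":0,"ay":0,"az":0},{"fingers":0,"x":-0.045,"y":-0.07,"z":-0.009,"ax":0,"ay":0,"az":0}]'
python3 -c "
from h import *
robot.read_camera('top');print([(d['score'],d['point']) for d in robot.landmark_of('top','wheel_hub')[:1]])"
```

```text
time_s: 4.95
position: [0.5806, -0.1139, 0.1491]
ee_rot: [0.706, 0.708, 0.001, 0.001]
force: [3.1, 2.1, 0.0]
finger_gap: 0.0003
gripper_force: 1.6
[]
```

```bash
python3 -m pendant '[{"fingers":0,"x":-0.067,"y":-0.05,"z":-0.009,"ax":0,"ay":0,"az":0},{"fingers":0,"x":-0.08,"y":-0.024,"z":-0.009,"ax":0,"ay":0,"az":0},{"fingers":0,"x":-0.083,"y":0.004,"z":-0.009,"ax":0,"ay":0,"az":0},{"fingers":0,"x":-0.077,"y":0.033,"z":-0.009,"ax":0,"ay":0,"az":0},{"fingers":0,"x":-0.061,"y":0.057,"z":-0.009,"ax":0,"ay":0,"az":0}]'
python3 -m pendant '[{"fingers":0,"x":-0.038,"y":0.074,"z":-0.009,"ax":0,"ay":0,"az":0},{"fingers":0,"x":-0.01,"y":0.083,"z":-0.009,"ax":0,"ay":0,"az":0},{"fingers":0,"x":0.019,"y":0.081,"z":-0.009,"ax":0,"ay":0,"az":0},{"fingers":0,"x":0.045,"y":0.07,"z":-0.009,"ax":0,"ay":0,"az":0},{"fingers":0,"x":0.067,"y":0.05,"z":-0.009,"ax":0,"ay":0,"az":0}]'
python3 - <<'E'
from h import *
im=robot.read_camera("scene");cv2.imwrite("pics/s2.png",cv2.resize(im[150:330,220:460],None,fx=3,fy=3,interpolation=2))
E
```

```text
time_s: 5.55
position: [0.5819, -0.171, 0.1541]
ee_rot: [0.707, 0.707, -0.001, -0.001]
force: [-2.2, 2.9, 0.4]
finger_gap: 0.0
gripper_force: 1.5
time_s: 6.05
position: [0.6374, -0.1587, 0.1607]
ee_rot: [0.708, 0.707, -0.001, 0.0]
force: [-1.6, -3.9, -1.2]
finger_gap: -0.0003
gripper_force: 1.6
```

View pics/s2.png

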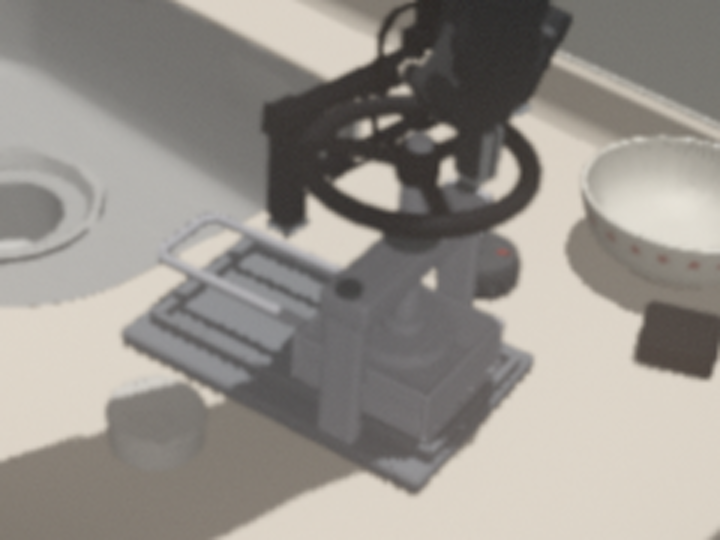

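The wheel is rising and the plate is lifting from the tray, with the finger seated in the opening (crop 480,150). Continue.

```bash
python3 -m pendant '[{"fingers":0,"x":0.08,"y":0.024,"z":-0.009,"ax":0,"ay":0,"az":0},{"fingers":0,"x":0.083,"y":-0.004,"z":-0.009,"ax":0,"ay":0,"az":0},{"fingers":0,"x":0.077,"y":-0.033,"z":-0.009,"ax":0,"ay":0,"az":0},{"fingers":0,"x":0.061,"y":-0.057,"z":-0.009,"ax":0,"ay":0,"az":0},{"fingers":0,"x":0.038,"y":-0.074,"z":-0.009,"ax":0,"ay":0,"az":0}]'
python3 -m pendant '[{"fingers":0,"x":0.01,"y":-0.083,"z":-0.009,"ax":0,"ay":0,"az":0},{"fingers":0,"x":-0.019,"y":-0.081,"z":-0.009,"ax":0,"ay":0,"az":0},{"fingers":0,"x":-0.045,"y":-0.07,"z":-0.009,"ax":0,"ay":0,"az":0},{"fingers":0,"x":-0.067,"y":-0.05,"z":-0.009,"ax":0,"ay":0,"az":0},{"fingers":0,"x":-0.08,"y":-0.024,"z":-0.009,"ax":0,"ay":0,"az":0}]'
```

```text
time_s: 6.6
position: [0.6169, -0.1056, 0.1689]
ee_rot: [0.707, 0.708, 0.001, 0.001]
force: [3.9, -2.5, -0.6]
finger_gap: 0.0001
gripper_force: 1.8
time_s: 7.1
position: [0.5682, -0.1367, 0.175]
ee_rot: [0.707, 0.707, 0.001, -0.001]
force: [0.9, 3.9, 1.1]
finger_gap: -0.0004
gripper_force: 1.8
```

```bash
python3 -m pendant '[{"fingers":0,"x":-0.083,"y":0.004,"z":-0.009,"ax":0,"ay":0,"az":0},{"fingers":0,"x":-0.077,"y":0.033,"z":-0.009,"ax":0,"ay":0,"az":0},{"fingers":0,"x":-0.061,"y":0.057,"z":-0.009,"ax":0,"ay":0,"az":0}]'
python3 -m pendant '[{"fingers":0,"x":-0.038,"y":0.074,"z":-0.009,"ax":0,"ay":0,"az":0}]'
```

```text
time_s: 7.4
position: [0.5819, -0.1715, 0.1783]
ee_rot: [0.708, 0.707, -0.001, -0.001]
force: [-2.6, 1.9, 0.2]
finger_gap: -0.0
gripper_force: 1.5
time_s: 7.5
position: [0.5931, -0.1774, 0.1795]
ee_rot: [0.708, 0.707, -0.001, -0.001]
force: [-3.2, 1.7, 0.7]
finger_gap: 0.0002
gripper_force: 1.7
```

```bash
python3 - <<'E'
from h import *
im=robot.read_camera("scene");cv2.imwrite("pics/s3.png",cv2.resize(im[150:330,220:460],None,fx=3,fy=3,interpolation=2))
print([(d['score'],d['point']) for d in robot.landmark_of('scene','wheel_hub')[:1]])
E
```

```text
[(0.61, [0.6105, -0.1438, 0.1952])]
```

View pics/s3.png

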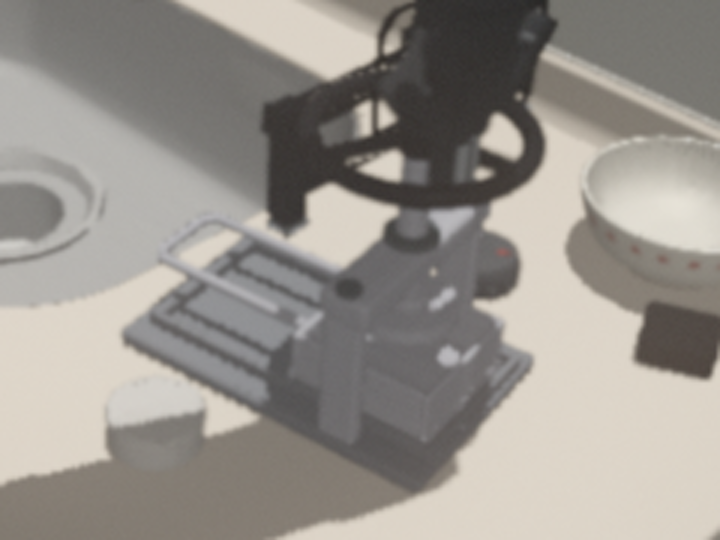

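The plate is visibly clear of the tray rim (crop 430,310) and the hub is at about 0.195. Finish in half steps, watching for the stop.

```bash
python3 -m pendant '[{"fingers":0,"x":-0.009,"y":0.041,"z":-0.004,"ax":0,"ay":0,"az":0}]'|grep -E "pos|force:"
python3 -m pendant '[{"fingers":0,"x":-0.002,"y":0.042,"z":-0.004,"ax":0,"ay":0,"az":0}]'|grep -E "pos|force:"
```

```text
position: [0.5994, -0.1779, 0.18]
force: [-4.1, 0.4, -0.7]
gripper_force: 1.5
position: [0.6062, -0.1777, 0.1808]
force: [-4.0, -0.1, -0.7]
gripper_force: 1.5
```

```bash
python3 -m pendant '[{"fingers":0,"x":0.006,"y":0.041,"z":-0.004,"ax":0,"ay":0,"az":0}]'|grep -E "pos|force:"
```

```text
position: [0.6124, -0.1768, 0.1815]
force: [-11.7, -2.6, -2.1]
gripper_force: 5.3
```

```bash
python3 -m pendant '[{"fingers":0,"x":0.013,"y":0.040,"z":-0.004,"ax":0,"ay":0,"az":0}]'|grep -E "pos|force:"
```

```text
position: [0.6146, -0.1757, 0.181]
force: [-23.5, -8.2, 1.6]
gripper_force: 11.2
```

The stop is reached: the force jumped to 24 N and motion ended. Back off, then lift out.

```bash
python3 -m pendant '[{"fingers":0,"x":0,"y":-0.065,"z":0,"ax":0,"ay":0,"az":0},{"fingers":0,"x":-0.01,"y":-0.06,"z":0,"ax":0,"ay":0,"az":0},{"fingers":0,"x":0,"y":0,"z":0,"ax":0,"ay":0,"az":0}]'
python3 -m pendant '[{"fingers":0,"x":0,"y":0,"z":-0.1,"ax":0,"ay":0,"az":0},{"fingers":0,"x":0,"y":0,"z":-0.2,"ax":0,"ay":0,"az":0},{"fingers":0,"x":0,"y":0,"z":-0.2,"ax":0,"ay":0,"az":0},{"fingers":0,"x":0,"y":0,"z":-0.15,"ax":0,"ay":0,"az":0}]'
python3 -m pendant '[{"fingers":0,"x":0.3,"y":0,"z":0,"ax":0,"ay":0,"az":0},{"fingers":0,"x":0.3,"y":0,"z":0,"ax":0,"ay":0,"az":0},{"fingers":0,"x":0.3,"y":0,"z":0,"ax":0,"ay":0,"az":0},{"fingers":0,"x":0.3,"y":-0.1,"z":0,"ax":0,"ay":0,"az":0},{"fingers":0,"x":0,"y":0,"z":0,"ax":0,"ay":0,"az":0}]'
python3 - <<'E'
from h import *
for c in("scene","top"):
    im=robot.read_camera(c);cv2.imwrite(f"pics/{c}4.png",im)
    for l in("wheel_hub","tray","tray_loop"):
        for d in robot.landmark_of(c,l)[:1]: print(c,l,round(d["score"],2),np.round(d["point"],3))
E
```

```text
time_s: 8.3
position: [0.6006, -0.1759, 0.1832]
ee_rot: [0.707, 0.707, 0.001, 0.001]
force: [-0.8, 0.4, 0.2]
finger_gap: -0.0004
gripper_force: 0.0
time_s: 8.7
position: [0.6018, -0.1758, 0.2827]
ee_rot: [0.707, 0.707, 0.001, 0.001]
force: [0.5, -0.4, 0.4]
finger_gap: -0.0001
gripper_force: 0.0
time_s: 9.2
position: [0.5849, 0.0094, 0.2809]
ee_rot: [0.705, 0.709, 0.001, -0.0]
force: [-0.8, -0.3, 0.1]
finger_gap: -0.0
gripper_force: 0.0
scene wheel_hub 0.64 [ 0.609 -0.142  0.192]
scene tray 0.64 [ 0.608 -0.138  0.011]
scene tray_loop 0.96 [0.58  0.011 0.046]
```

```bash
python3 -m pendant '[{"fingers":0,"x":0,"y":-0.045,"z":0.3,"ax":0,"ay":0,"az":0},{"fingers":0,"x":0,"y":0,"z":0.3,"ax":0,"ay":0,"az":0},{"fingers":0,"x":0,"y":0,"z":0.3,"ax":0,"ay":0,"az":0},{"fingers":0,"x":0,"y":0,"z":0.25,"ax":0,"ay":0,"az":0},{"fingers":0,"x":0,"y":0,"z":0,"ax":0,"ay":0,"az":0}]'
python3 -m pendant '[{"fingers":0,"x":0,"y":0,"z":0.13,"ax":0,"ay":0,"az":0},{"fingers":0,"x":0,"y":0,"z":0.13,"ax":0,"ay":0,"az":0},{"fingers":0,"x":0,"y":0,"z":0.13,"ax":0,"ay":0,"az":0},{"fingers":0,"x":0,"y":0,"z":0.1,"ax":0,"ay":0,"az":0}]'
python3 - <<'E'
from h import *
im=robot.read_camera("scene");cv2.imwrite("pics/s5.png",cv2.resize(im[150:330,220:460],None,fx=3,fy=3,interpolation=2))
E
```

```text
time_s: 10.1
position: [0.5741, 0.0032, 0.1023]
ee_rot: [0.707, 0.707, -0.003, -0.003]
force: [-0.7, -0.6, -0.3]
finger_gap: 0.0
gripper_force: 0.0
time_s: 10.5
position: [0.58, 0.0035, 0.0354]
ee_rot: [0.707, 0.707, 0.001, 0.001]
force: [-0.5, 0.1, 0.6]
finger_gap: -0.0
gripper_force: 0.0
```

View pics/s5.png

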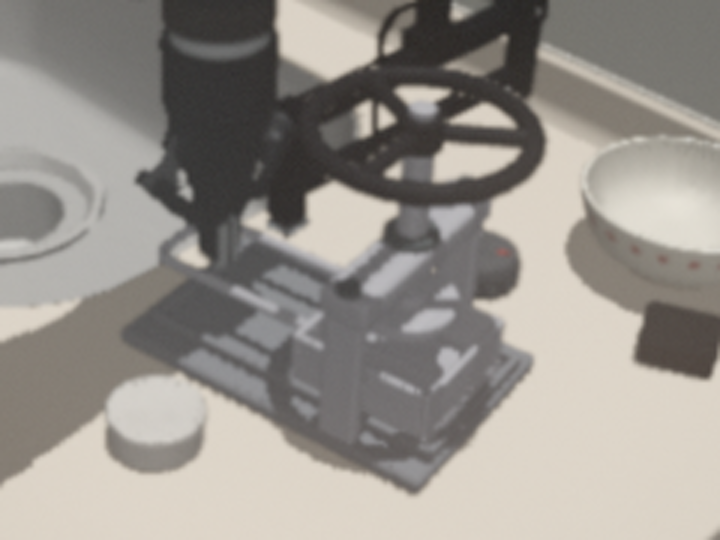

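The fingertip is inside the loop (crop 225,255), with no force on it. Pull along the runway.

```bash
python3 -m pendant '[{"fingers":0,"x":0.075,"y":-0.015,"z":0,"ax":0,"ay":0,"az":0},{"fingers":0,"x":0.075,"y":-0.015,"z":0,"ax":0,"ay":0,"az":0},{"fingers":0,"x":0.075,"y":-0.015,"z":0,"ax":0,"ay":0,"az":0},{"fingers":0,"x":0.075,"y":-0.015,"z":0,"ax":0,"ay":0,"az":0},{"fingers":0,"x":0.075,"y":-0.015,"z":0,"ax":0,"ay":0,"az":0}]'|grep -E "pos|force:"
python3 -m pendant '[{"fingers":0,"x":0.075,"y":-0.015,"z":0,"ax":0,"ay":0,"az":0},{"fingers":0,"x":0.075,"y":-0.015,"z":0,"ax":0,"ay":0,"az":0},{"fingers":0,"x":0.075,"y":-0.015,"z":0,"ax":0,"ay":0,"az":0}]'|grep -E "pos|force:"
```

```text
position: [0.5675, 0.0615, 0.0348]
force: [0.7, -2.5, 0.7]
gripper_force: 1.1
position: [0.5602, 0.095, 0.0341]
force: [-0.4, -2.0, 0.1]
gripper_force: 1.1
```

```bash
python3 -m pendant '[{"fingers":0,"x":0.05,"y":-0.01,"z":0,"ax":0,"ay":0,"az":0},{"fingers":0,"x":0.04,"y":-0.008,"z":0,"ax":0,"ay":0,"az":0}]'|grep -E "pos|force:"
python3 -m pendant '[{"fingers":0,"x":0.03,"y":-0.006,"z":0,"ax":0,"ay":0,"az":0}]'|grep -E "pos|force:"
```

```text
position: [0.5575, 0.1083, 0.034]
force: [1.0, -1.9, 0.4]
gripper_force: 1.1
position: [0.5567, 0.1125, 0.034]
force: [0.2, -2.7, 0.7]
gripper_force: 1.1
```

```bash
python3 -m pendant '[{"fingers":0,"x":0.03,"y":-0.006,"z":0,"ax":0,"ay":0,"az":0}]'|grep -E "pos|force:"
```

```text
position: [0.5559, 0.1167, 0.034]
force: [1.6, -2.2, 0.1]
gripper_force: 1.1
```

```bash
python3 -m pendant '[{"fingers":0,"x":0.03,"y":-0.006,"z":0,"ax":0,"ay":0,"az":0}]'|grep -E "pos|force:"
```

```text
position: [0.5557, 0.118, 0.0339]
force: [5.2, -19.7, -2.8]
gripper_force: 10.2
```

The tray hit the front stop right where expected (y 0.118, 20 N). Back off inside the loop, lift clear and check.

```bash
python3 -m pendant '[{"fingers":0,"x":-0.06,"y":0.012,"z":0,"ax":0,"ay":0,"az":0},{"fingers":0,"x":-0.05,"y":0.01,"z":0,"ax":0,"ay":0,"az":0},{"fingers":0,"x":0,"y":0,"z":0,"ax":0,"ay":0,"az":0}]'
python3 -m pendant '[{"fingers":0,"x":0,"y":0,"z":-0.15,"ax":0,"ay":0,"az":0},{"fingers":0,"x":0,"y":0,"z":-0.3,"ax":0,"ay":0,"az":0},{"fingers":0,"x":0,"y":0,"z":-0.3,"ax":0,"ay":0,"az":0},{"fingers":0,"x":0,"y":0,"z":-0.3,"ax":0,"ay":0,"az":0},{"fingers":0,"x":0,"y":0,"z":0,"ax":0,"ay":0,"az":0}]'
python3 -m pendant '[{"fingers":0,"x":0.3,"y":-0.2,"z":0,"ax":0,"ay":0,"az":0},{"fingers":0,"x":0.3,"y":-0.2,"z":0,"ax":0,"ay":0,"az":0},{"fingers":0,"x":0.3,"y":-0.1,"z":0,"ax":0,"ay":0,"az":0},{"fingers":0,"x":0,"y":0,"z":0,"ax":0,"ay":0,"az":0}]'
python3 - <<'E'
from h import *
hub0=np.array([.606,-.141]);d=np.array([-.194,.981])
for c in("scene","top"):
    im=robot.read_camera(c);cv2.imwrite(f"pics/{c}6.png",cv2.resize(im[150:330,160:460],None,fx=2,fy=2) if c=="scene" else im)
    for l in("wheel_hub","tray","tray_loop","spice_tin","timer","teaspoon"):
        for q in robot.landmark_of(c,l)[:1]: p=np.array(q["point"]);print(c,l,round(q["score"],2),p.round(3),"out",((p[:2]-hub0)@d).round(3))
E
```

```text
time_s: 12.15
position: [0.5584, 0.104, 0.034]
ee_rot: [0.707, 0.707, 0.0, -0.0]
force: [-0.9, 0.3, 1.0]
finger_gap: 0.0002
gripper_force: 0.0
time_s: 12.65
position: [0.5623, 0.1056, 0.1985]
ee_rot: [0.707, 0.707, 0.005, 0.003]
force: [0.6, 0.5, -0.0]
finger_gap: -0.0001
gripper_force: 0.0
time_s: 13.05
position: [0.4855, 0.2373, 0.1911]
ee_rot: [0.705, 0.709, 0.0, -0.001]
force: [0.4, -1.6, -0.9]
finger_gap: -0.0001
gripper_force: 0.0
scene wheel_hub 0.55 [ 0.606 -0.145  0.194] out -0.004
scene tray 0.6 [ 0.584 -0.039  0.011] out 0.105
scene tray_loop 0.69 [0.556 0.106 0.045] out 0.252
scene spice_tin 0.79 [ 0.463 -0.074 -0.004] out 0.094
scene timer 0.53 [ 0.739 -0.102 -0.   ] out 0.013
scene teaspoon 0.83 [0.373 0.151 0.002] out 0.331
top wheel_hub 0.94 [ 0.612 -0.141  0.198] out -0.001
top tray 0.83 [ 0.584 -0.042  0.012] out 0.102
top tray_loop 0.73 [0.556 0.113 0.052] out 0.259
top spice_tin 0.56 [ 0.456 -0.073 -0.001] out 0.095
top timer 0.83 [ 0.737 -0.097 -0.001] out 0.018
top teaspoon 0.9 [0.373 0.15  0.003] out 0.331
```

View pics/scene6.png

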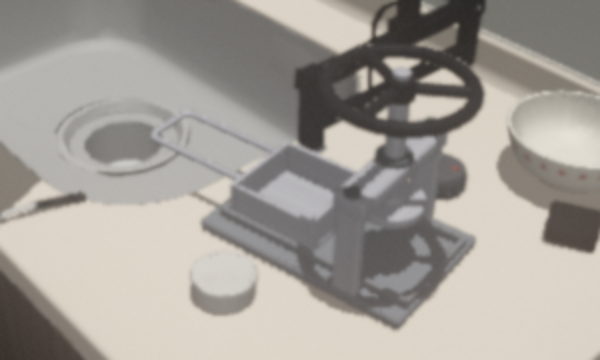

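The tray (285,195) lies flat at the front stop, 103 mm out. The plate is up under the bridge (400,215) and the bystanders have not moved.

```bash
python3 -c "
from workcell import robot
print(robot.hand_in())"
```

```text
the job is handed in; nothing more can be done
None
```

The plate is wound up to its stop, the tray is drawn out to the front stop and let go, and the tin, timer and teaspoon were not moved; I handed the job in at about 13 s on the robot's clock, and no verdict came back.

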